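Load a coffee capsule, lock the lever and set the dial

ROBOT

A 6-joint arm with a two-finger parallel gripper is mounted at the origin on a cart in front of the work surface, level with it; the furniture and walls round the work are solid. World frame = base frame: x ahead of the robot, y to its left, z up, the work surface at z = 0. Lengths are in m, angles in degrees, forces in N, time in s.
With the tool pointing down it reaches from about 0.325 to 0.775 m from the base axis. Payload 5.5 kg.
Tool frame: the origin (TCP) lies at the centre of the arm's flange, where the gripper is bolted on; the fingertips stand 182 mm ahead of it and the grasp point (between the pads) lies 163 mm ahead of it; z points along the fingers, y is the line along which they close (so a half turn about z gives the same grasp; the last joint's range is limited). The gripper opens to 88 mm and grips with 3 to 60 N. Pads are 20 mm wide; open, the fingers measure 115 mm over their backs; the gripper's body (75 mm by 178 mm) begins 61 mm behind the grasp point.
Start: joints at [-76.816, 5.22, 70.514, -0, 104.267, -3.249], TCP at [0.17, -0.576, 0.405] pointing down, gripper open.
Joint ranges: [-164.24, 164.24], [-49.07, 125.15], [9.68, 141.18], [-86.29, 266.29], [3.28, 154.24], [-151.56, 151.56]. Speed limits (degrees/s): [147.25, 147.25, 172.46, 180, 180, 180].

INTERFACE

Orientations are given as [roll, pitch, yaw] about the fixed x, y, z axes, in that order (R = Rz(yaw) Ry(pitch) Rx(roll)).
In Python, from station import r gives the robot as it stands. The module is installed in compiled form; this text tells all that it offers. Calls block until the motion is done:
- r.reach(position, orientation): joint-space move of the TCP to a pose.
- r.servo_line(position, rotation=None, speed=0.15): straight line of the TCP; rotation=None keeps the orientation; speed is the mean speed in m/s.
- r.move_joints(angles): joint-space move.
- r.let_go() and r.grab(squeeze=None): open the fingers fully, or close them until they stop; squeeze is the grip in N (None keeps the last).
- r.wait(seconds).
- r.inverse_kinematics(position, orientation): joint angles nearest the present ones, or None.
- r.sense(): the state.
- r.snapshot(name): name is "side" or "top" or "wrist"; returns a dict with "frame" (420x560x3 uint8, red, green, blue), "fx", "fy", "cx", "cy" (pixels), "R" (3x3) and "t" (3): a world point X has camera coordinates R X + t. Camera axes: x right, y down, z forward; pixel columns grow to the right and rows downward; lengths in m; the calibration is good to about 2 mm. A picture is of the moment at which its call begins. There is no depth.
A pose or a line that the arm cannot do raises r.IKError and nothing moves.
- r.hand_in(): hands the job in; it is judged then, once.
The state is a dict: "clock": time; "joints": joint angles; "joint_vel": joint speeds; "joint_torque": joint torques, N m; "tcp_pos": TCP position; "orientation": TCP orientation; "contact_force": force on the tool from outside, world axes, zero at the start; "torque": the same for the moment, N m; "opening": finger opening in m; "gripper_force": force on a finger pad.
Only numpy, scipy, OpenCV 4.12 (cv2) and the standard library are available. Lean on these libraries where they do the work, as an engineer would, in place of code of your own. Each camera call takes 0.05 s, during which the arm holds its last target. There are 200 camera calls.

TASK

Get the coffee machine ready for a red coffee: put the red capsule upright into the open chamber on top of the brew head, swing the lever forward and fully down past its centre so that the press arm is locked on the capsule, and turn the dial so that its white pointer stands on the red mark of the scale. Leave the cup under the spout, the blue and green capsules, the mug and the teaspoon where they are.

Things in the scene. Friction and masses are not known exactly. Their poses are not given: they have to be found in the camera images.
- coffee_machine: Pale grey capsule coffee machine, fixed; origin under its middle on the worktop, -x is its front (to the robot), +y its left. Brew head: top face at z = 165 mm, x = -78 to 12, y = -50 to 50 mm. Control shoulder at its right (y = -149 to -57, x = -70 to 120 mm): top face at z = 150 mm. Behind the head: column (to x = 117 mm) 165 mm high, then the tank (to x = 175 mm) 195 mm high.
- chamber (a point): Centre of the floor of the round capsule chamber in the brew head, 30 mm below the head's top face: a blind hole of 44 mm diameter, its mouth chamfered by 4 mm. A seated capsule stands 10 mm proud of the face. Axes as the machine's.
- lever (a joint): Steel fork lever over the brew head, hinged about the machine's y axis at machine x = 8 mm, z = 181 mm. 0: raised, leaning 15 degrees back. Grows as it swings forward and down; dead centre at 1.71 rad, stop (level, fully down, locked) at 1.79 rad. It stays where it is left (2 N at the bar move it; more at the end, when the arm bears on the capsule).
- lever_bar (a point): Middle of the lever's cross bar: a dark round bar, 14 mm diameter, 60 mm clear between the fork's sides, along the machine's y, 100 mm from the lever's hinge.
- press_arm: Steel press arm inside the lever fork, driven by the lever through a toggle link (no need to touch it). Origin: its hinge, at machine x = 20 mm, z = 186 mm; it reaches 81 mm from it. Lever raised: it leans back 18 degrees past upright, clear of the chamber; lever down: it lies level and its round pad bears on the capsule's lid.
- dial (a joint): Angle of the dial about its upright axis, rad, clockwise seen from above; 0 = least coffee, 4.2 = most (stops). It stays where it is left. The white pointer is on the green mark at 1.55, on the red mark at 2.45, on the blue mark at 3.35; the scale's middle (2.10) points away from the robot along the machine's +x.
- dial_top (a point): Centre of the top face of the dial knob: dark, ribbed, round, 40 mm diameter over the upper 20 mm, 27 mm high over the shoulder's face; a wider skirt (51 mm) at its foot, 7 mm high.
- red_mark (a point): Middle of the red mark of the scale (6 mm wide, 34 mm from the dial's axis), between the green and the blue one.
- red_capsule: Red coffee capsule, loose, 30 g: a plain cup with a closed lid, 40 mm high; the upper 22 mm are a cylinder of 40 mm diameter (with a thin lip), the lower 18 mm taper to 32 mm. Origin: centre of its underside, z up. Stands upright on the tray at the start.
- blue_capsule: Blue coffee capsule, loose, 30 g: a plain cup with a closed lid, 40 mm high; the upper 22 mm are a cylinder of 40 mm diameter (with a thin lip), the lower 18 mm taper to 32 mm. Origin: centre of its underside, z up. Stands upright on the tray at the start.
- green_capsule: Green coffee capsule, loose, 30 g: a plain cup with a closed lid, 40 mm high; the upper 22 mm are a cylinder of 40 mm diameter (with a thin lip), the lower 18 mm taper to 32 mm. Origin: centre of its underside, z up. Stands upright on the tray at the start.
- tray: Small wooden tray, 105 x 149 x 10 mm, fixed; origin under its middle. The three capsules stand on it in a row along its y axis, 50 mm apart, in any order.
- cup: Small white espresso cup with a handle, 65 x 93 x 49 mm, loose, standing on the machine's drip grid under the spout; origin at its underside.
- mug: Green and white mug, 90 x 122 x 107 mm, loose, behind the tray; origin at its underside.
- teaspoon: Teaspoon with a red handle, 130 x 27 x 12 mm, loose, lying on the worktop behind the tray; origin at its underside.
There are look-alikes about, which are no part of the job. There is more than one size of the red_capsule; the job needs the largest.

How it is judged (in metres and radians):
At the end, for the whole second after the job is handed in: The red capsule sits upright (within 0.12 rad) on the chamber's floor (within 4 mm, and 5 mm sideways), the lever is past its dead centre (over 1.735 rad) with the press arm bearing on the capsule (over 1 N), and the dial stands on the red mark (2.45 within 0.10 rad) (horizontal distance between red_capsule and chamber below 0.005 m and z of red_capsule in the frame of chamber below 0.004 m and angle between red_capsule's own z axis and vertical below 0.12 rad and value of joint lever above 1.735 rad and contact force between press_arm and red_capsule above 1 N and value of joint dial between 2.35 and 2.55 rad and linear speed of red_capsule below 0.02 m/s); the robot touches nothing.
It fails at once if the cup under the spout is moved by more than 15 mm (distance of cup from where it was at the start of the episode above 0.015 m).
It fails at once if the blue capsule is moved by more than 15 mm (distance of blue_capsule from where it was at the start of the episode above 0.015 m).
It fails at once if the green capsule is moved by more than 15 mm (distance of green_capsule from where it was at the start of the episode above 0.015 m).
It fails at once if the mug is moved by more than 20 mm (distance of mug from where it was at the start of the episode above 0.02 m).
It fails at once if the teaspoon is moved by more than 20 mm (distance of teaspoon from where it was at the start of the episode above 0.02 m).
It also fails if it takes over 69 s, if anything falls off the work surface, if the arm or the gripper's body presses on something with over 40 N, if the wrist force passes 120 N, or if a joint passes its speed limit or range.

## Working session

There is one attempt and no reset: what is moved stays moved. The work goes in short steps, each a Python script; the robot and the scene stay as the last script left them, time stands still between calls to the robot, and variables do not carry over. Pictures are saved under pics/ and viewed, at most 10 in all, crops included, and the job is handed in when it is done.

```bash
mkdir -p pics
cat > h.py <<'E'
import numpy as np, cv2
from station import r
def snap(n,f):
    s=r.snapshot(n); cv2.imwrite('pics/'+f+'.png',s['frame'][:,:,::-1]); 
    np.savez('pics/'+f+'.npz',**{k:np.array(v) for k,v in s.items()}); return s
def load(f): return dict(np.load('pics/'+f+'.npz'))
def proj(s,X):
    c=np.array(s['R'])@np.array(X,float)+np.array(s['t']); return np.array([s['fx']*c[0]/c[2]+s['cx'],s['fy']*c[1]/c[2]+s['cy']])
def onz(s,u,v,z):
    R=np.array(s['R']);t=np.array(s['t']);o=-R.T@t
    d=R.T@np.array([(u-s['cx'])/s['fx'],(v-s['cy'])/s['fy'],1.]); return o+d*(z-o[2])/d[2]
E
python3 - <<'E'
from h import *
for n in('top','side'):
    s=snap(n,n+'0'); print(n,-np.array(s['R']).T@np.array(s['t']),s['fx'])
    
a=cv2.imread('pics/top0.png');b=cv2.imread('pics/side0.png')
print(r.sense()['clock'])
E
```

```text
top [ 0.45025766 -0.07602028  1.36273   ] 476.97633987483795
side [0.53614846 0.7773152  0.67472741] 455.62980650461134
0.1
```

View pics/top0.png

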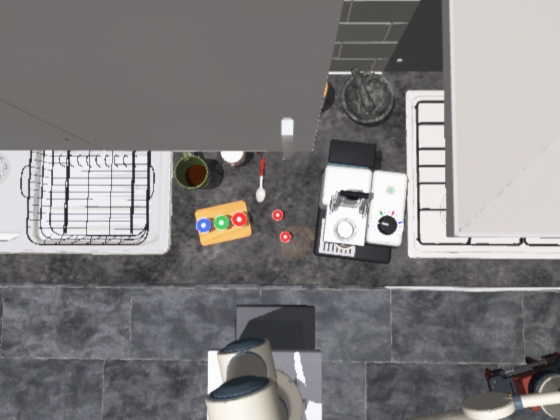

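View pics/side0.png

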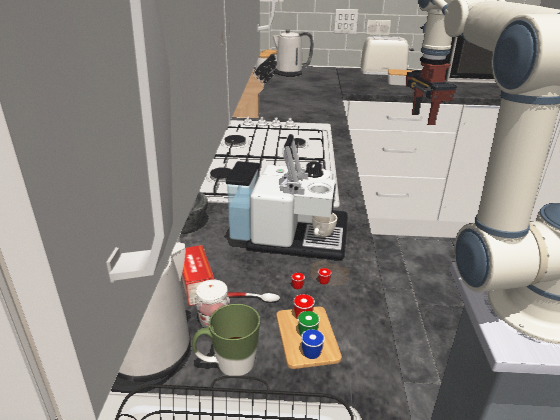

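Candidates for the red capsule in the top view are (239,219) on the tray, and the loose ones at (278,215) and (285,237). The loose ones look smaller, so I choose the one on the tray and will check it in a crop.

Run:
```python
from h import *
a=cv2.imread('pics/top0.png')
c1=cv2.resize(a[190:250,190:300],None,fx=5,fy=5,interpolation=2)  # 550x300
c2=cv2.resize(a[135:267,312:412],None,fx=4.5,fy=4.5,interpolation=2)
cv2.imwrite('pics/c1.png',c1);cv2.imwrite('pics/c2.png',c2)
s=load('top0')
for n,u,v,z in[('red',239,219,.05),('green',221,223,.05),('blue',204,226,.05),('sm1',278,215,.03),('sm2',285,237,.03),('chamber',346,230,.165),('dial',388,225,.177)]:print(n,onz(s,u,v,z).round(4))
```

```text
red [0.5146 0.0722 0.05  ]
green [0.5032 0.1218 0.05  ]
blue [0.4946 0.1687 0.05  ]
sm1 [ 0.5275 -0.0348  0.03  ]
sm2 [ 0.4662 -0.0548  0.03  ]
chamber [ 0.4832 -0.2095  0.165 ]
dial [ 0.496  -0.3119  0.177 ]
```

View pics/c1.png

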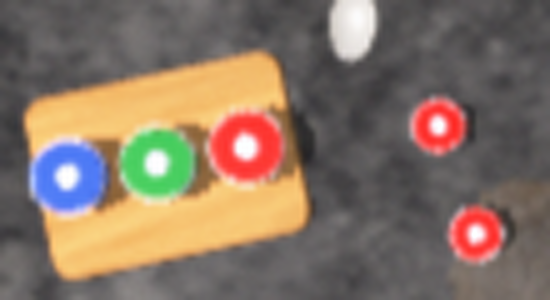

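View pics/c2.png

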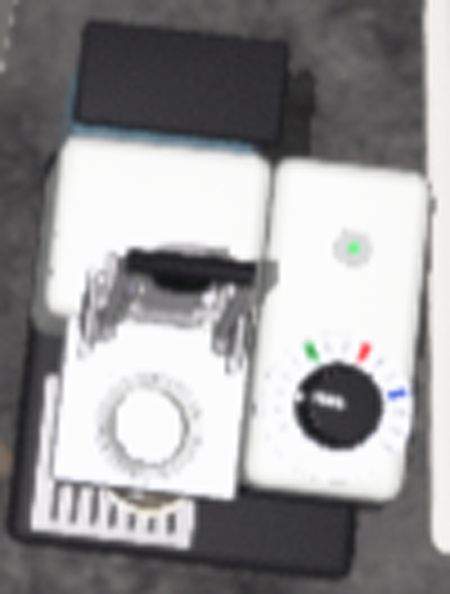

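The crop shows the tray red lid at about (239,219.4), with a radius of 20 mm. The loose reds have a radius of about 15 mm, so the tray one is the largest. The machine is yawed by about -5°, and the pointer faces left (about 0.5 rad). I'll take a closer wrist view over the machine and then over the tray.

Run:
```python
from h import *
print(r.sense()['orientation'])
for p,y in[((.42,-.24,.50),-5),((.42,-.24,.50),175),((.5,.07,.35),101.7),((.5,.07,.35),-78.3),((.48,-.21,.4),-5),((.48,-.21,.4),175),((.49,-.31,.35),50),((.49,-.31,.35),-60),((.49,-.31,.35),120),((.49,-.31,.35),-130)]:
    q=r.inverse_kinematics(list(p),[180,0,y]); print(p,y,None if q is None else np.round(q,1))
r.reach([.42,-.24,.5],[180,0,-5]); r.wait(.3); s=snap('wrist','w0'); print(-s['R'].T@s['t'] if hasattr(s['R'],'T') else s['t'], r.sense()['clock'])
i=cv2.imread('pics/w0.png'); cv2.imwrite('pics/w0b.png',cv2.resize(i,(800,600),interpolation=2))
```

```text
[-1.79899582e+02 -3.73528075e-03  1.64324614e+01]
(0.42, -0.24, 0.5) -5 [-33.8 -10.2  75.7  -0.  114.5  61.2]
(0.42, -0.24, 0.5) 175 [ -33.8  -10.2   75.7    0.   114.5 -118.8]
(0.5, 0.07, 0.35) 101.7 [ 4.1 -9.7 90.6  0.  99.1 -7.6]
(0.5, 0.07, 0.35) -78.3 None
(0.48, -0.21, 0.4) -5 [-27.4  -6.6  82.7  -0.  103.9  67.6]
(0.48, -0.21, 0.4) 175 [ -27.4   -6.6   82.7    0.   103.9 -112.4]
(0.49, -0.31, 0.35) 50 [-35.7   1.9  79.5  -0.   98.6   4.3]
(0.49, -0.31, 0.35) -60 [-35.7   1.9  79.5  -0.   98.6 114.3]
(0.49, -0.31, 0.35) 120 [-35.7   1.9  79.5   0.   98.6 -65.7]
(0.49, -0.31, 0.35) -130 None
[ 0.49644694 -0.24671246  0.4813496 ] 2.0333
```

View pics/w0b.png

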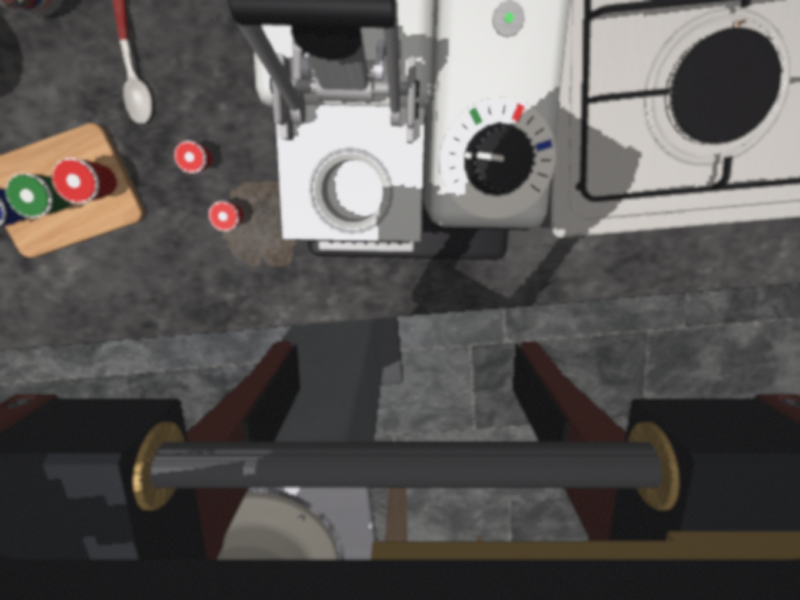

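The wrist view, enlarged 1.43×, shows the chamber mouth at about (350,191), the dial top at about (502,157), the red mark at (518,112) and the red capsule at (75,180). I'll use an enlarged crop for the exact centres.

Run:
```python
from h import *
i=cv2.imread('pics/w0.png'); cv2.imwrite('pics/w0c.png',cv2.resize(i[65:175,190:400],None,fx=3.8,fy=3.8,interpolation=2))
s=load('w0')
for n,u,v,z in[('ch',350,191,.165),('FL',282,240,.165),('FR',423,241,.165),('dial',502,157,.177),('redm',518,112,.15),('cap',75,180,.05),('barL',232,10,.278),('barR',396,12,.278)]:print(n,onz(s,u/1.42857,v/1.42857,z).round(4))
t=load('top0')
hsv=cv2.cvtColor(cv2.imread('pics/top0.png'),cv2.COLOR_BGR2HSV)[200:240,225:255]
m=(((hsv[...,0]<8)|(hsv[...,0]>172))&(hsv[...,1]>120)&(hsv[...,2]>140)).astype(np.uint8)
c=max(cv2.findContours(m,0,2)[0],key=cv2.contourArea);(x,y),rad=cv2.minEnclosingCircle(c);print(x+225,y+200,rad,onz(t,x+225,y+200,.05))
```

```text
ch [ 0.487  -0.2061  0.165 ]
FL [ 0.4567 -0.152   0.165 ]
FR [ 0.4469 -0.2552  0.165 ]
dial [ 0.5005 -0.312   0.177 ]
redm [ 0.5303 -0.3299  0.15  ]
cap [0.517  0.0716 0.05  ]
barL [ 0.5665 -0.1812  0.278 ]
barR [ 0.5598 -0.2483  0.278 ]
239.2083330154419 218.9166660308838 7.458898544311523 [0.51481754 0.07160604 0.05      ]
```

View pics/w0c.png

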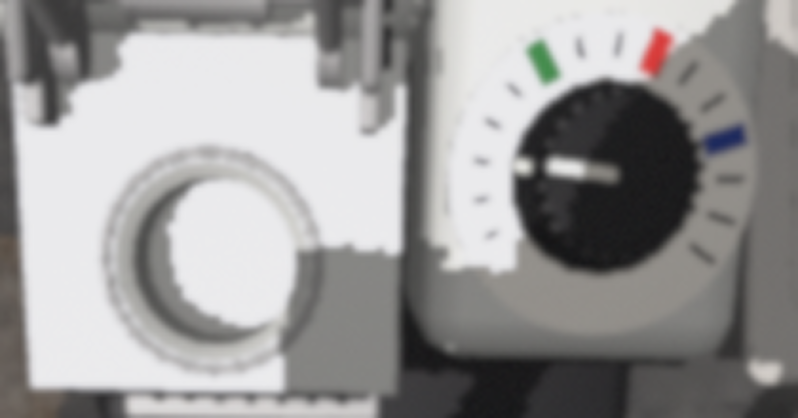

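Run:
```python
from h import *
from scipy.optimize import least_squares
s=load('w0'); P=lambda u,v,z: onz(s,190+u/3.8,65+v/3.8,z)
print('ch',P(212.5,259,.165)[:2], 'ringR',np.linalg.norm(P(105,259,.165)-P(320,259,.165)))
print('fl',P(32,388,.165)[:2],P(398,392,.165)[:2],'sideR',P(405,90,.165)[:2])
M=np.array([P(542,62,.15),P(656,52,.15),P(725,138,.15)])[:,:2]
f=least_squares(lambda p:np.hypot(*(M-p).T)-.034,[.5,-.312]);print('dial',f.x,f.fun)
d=M-f.x; print('angles cw deg',-np.degrees(np.arctan2(d[:,1],d[:,0])), 'nominal-yaw',np.degrees(np.array([1.55,2.45,3.35])-2.1))
c=P(608,175,.177)[:2];print('knob top',c)
for q in [(524,166),(548,166),(615,174)]: 
    e=P(*q,.177 if q[0]>540 else .157)[:2]-f.x; print('ptr',-np.degrees(np.arctan2(e[1],e[0])),np.hypot(*e))
a=np.radians(np.arange(0,360,10));k=np.array([(proj(s,[f.x[0]+.02*np.cos(t),f.x[1]+.02*np.sin(t),.177])-[190,65])*3.8 for t in a]);print('knob extents',k.min(0),k.max(0))
print('cap wrist',onz(s,75/1.42857,180/1.42857,.05))
```

```text
ch [ 0.48749387 -0.2071398 ] ringR 0.057545004955993684
fl [ 0.45749874 -0.15327299] [ 0.44756765 -0.25383583] sideR [ 0.52512146 -0.2616638 ]
dial [ 0.49979018 -0.31488067] [ 0.0001487  -0.00018219  0.00015128]
angles cw deg [-26.83881781  26.40916493  78.36993693] nominal-yaw [-31.51267873  20.05352283  71.61972439]
knob top [ 0.49956575 -0.31063791]
ptr -79.26430876625913 0.02285002271914035
ptr -80.38727935458387 0.01951924266836456
ptr -93.1912274526061 0.0024799787509775088
knob extents [545.54322706  87.95298844] [704.35508219 253.91851571]
cap wrist [0.51704157 0.07159157 0.05      ]
```

```bash
cat >> h.py <<'E'
YAW=-5.7; A=np.radians(YAW); EX=np.array([np.cos(A),np.sin(A)]); EY=np.array([-np.sin(A),np.cos(A)])
CH=np.array([.4870,-.2072]); OR=CH+.043*EX; DIAL=np.array([.5003,-.3138])
def loc(x,y=0): return OR+x*EX+y*EY
def st(): 
    s=r.sense(); print('t%.1f'%s['clock'],np.round(s['tcp_pos'],4),'F',np.round(s['contact_force'],1),'op',round(s['opening'],4),'j6',round(s['joints'][5],1)); return s
E
python3 - <<'E'
from h import *
r.reach([.516,.0716,.33],[180,0,101.7]); r.wait(.2); snap('wrist','w1')
s=load('w1'); h=cv2.cvtColor(s['frame'][:,:,::-1].copy(),cv2.COLOR_BGR2HSV)
m=(((h[...,0]<6)|(h[...,0]>174))&(h[...,1]>150)&(h[...,2]>120)).astype(np.uint8)
for c in cv2.findContours(m,0,2)[0]:
    if cv2.contourArea(c)>200:
        (x,y),R=cv2.minEnclosingCircle(c); print(x,y,R,onz(s,x,y,.05))
print(proj(s,[.516,.0716,.05])); st()
cv2.imwrite('pics/w1.png',s['frame'][:,:,::-1])
E
```

```text
276.8636474609375 297.5 11.413616180419922 [ 0.52869684 -0.01981642  0.05      ]
284.16546630859375 207.69064331054688 20.2973690032959 [0.51713007 0.07207053 0.05      ]
[282.83517627 207.93872024]
t3.7 [0.5161 0.0709 0.3305] F [0.1 0.2 0.1] op 0.0878 j6 -7.5
```

View pics/w1.png

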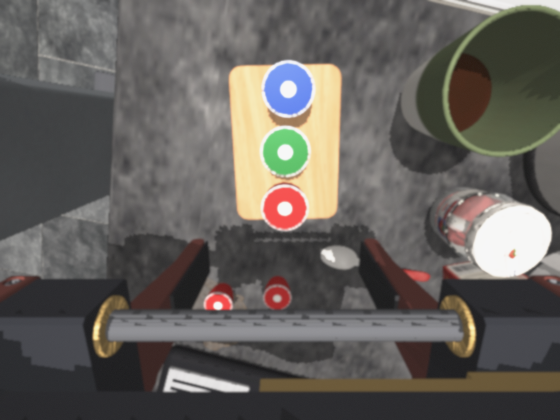

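The wrist view shows the red capsule at (284.5,208), aligned with the tool between the fingers, with green and blue behind it in the row. Now I'll grasp it.

Run:
```python
from h import *
o=[180,0,101.7]
r.servo_line([.517,.0718,.222],o,speed=.12); st()
r.grab(15); st()
r.servo_line([.517,.0718,.43],o,speed=.2); st()
r.reach([*CH,.44],[180,0,174.3]); r.wait(.2); st()
snap('side','s1'); snap('wrist','w2')
a=cv2.imread('pics/side0.png')
b=cv2.imread('pics/s1.png'); w=cv2.imread('pics/w2.png')
cv2.imwrite('pics/m1.png',np.hstack([cv2.resize(b[110:260,220:370],(500,500),interpolation=2),cv2.resize(w,(300,225)) if 0 else cv2.copyMakeBorder(cv2.resize(w[0:420,130:430],(300,420)),0,80,0,0,cv2.BORDER_CONSTANT)]))
```

```text
t4.7 [0.5173 0.0718 0.223 ] F [ 0.3 -0.7  0.7] op 0.0879 j6 -7.5
t5.5 [0.517  0.0718 0.222 ] F [-0.7  0.5 -0.6] op 0.0392 j6 -7.5
t6.7 [0.517  0.0718 0.4285] F [-0.5  0.6 -0.7] op 0.0394 j6 -7.5
t8.5 [ 0.4872 -0.2068  0.44  ] F [ 0.5  0.  -0.1] op 0.0396 j6 -111.0
```

View pics/m1.png

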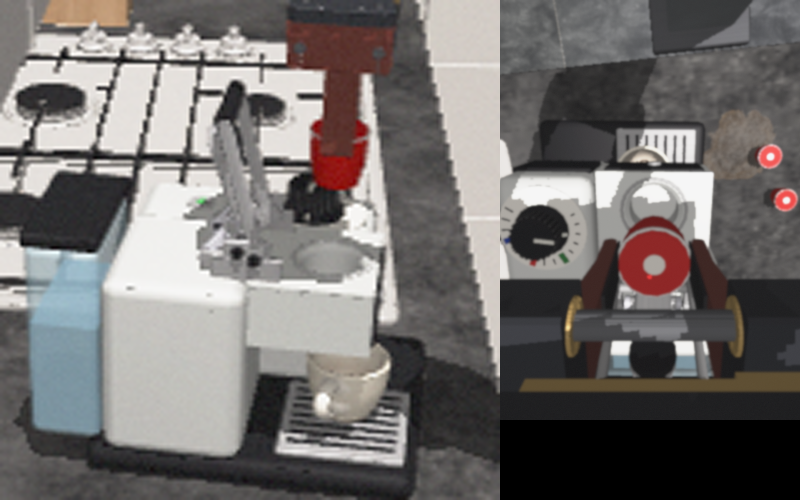

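The capsule is held upright. In the wrist frame its lid centre is at about (284,263) and the chamber ring is at about (283,200). I'll compare the two numerically and then insert, watching the force.

Run:
```python
from h import *
s=load('w2'); lid=onz(s,284,262,.268)[:2]; ch=onz(s,283.5,202,.165)[:2]
print('lid',lid,'ch',ch,'CH',CH)
o=[180,0,174.3]
r.servo_line([*CH,.382],o,speed=.15); st()
for z in np.arange(.378,.3485,-.003):
    r.servo_line([*CH,z],o,speed=.06); q=r.sense(); f=np.array(q['contact_force'])
    if np.abs(f).max()>6: print('contact'); break
st(); snap('side','s2')
```

```text
lid [ 0.48728889 -0.2061704 ] ch [ 0.4800707  -0.20587734] CH [ 0.487  -0.2072]
t9.1 [ 0.487  -0.2072  0.3824] F [ 0.8 -0.8 -0.3] op 0.0395 j6 -111.0
t11.6 [ 0.487  -0.2072  0.3507] F [ 0.5 -0.  -0.3] op 0.0396 j6 -111.0
```

Run:
```python
from h import *
o=[180,0,174.3]
r.servo_line([*CH,.3490],o,speed=.05); st()
r.let_go(); r.wait(.3); st()
r.servo_line([*CH,.44],o,speed=.2)
back=CH-.03*EX
r.servo_line([*back,.50],o,speed=.25); st()
snap('side','s3'); w=snap('wrist','w3')
b=cv2.imread('pics/s3.png'); w=cv2.imread('pics/w3.png')
cv2.imwrite('pics/m2.png',np.hstack([cv2.resize(b[120:240,250:350],(416,500),interpolation=2),cv2.copyMakeBorder(cv2.resize(w[60:360,180:380],(333,500),interpolation=2),0,0,0,0,0)]))
```

```text
t11.9 [ 0.487  -0.2072  0.3488] F [-0.2 -0.2 -0.1] op 0.0392 j6 -111.0
t13.1 [ 0.487  -0.2072  0.349 ] F [-0.2 -0.9 -0.4] op 0.088 j6 -111.0
t14.1 [ 0.4571 -0.2043  0.4994] F [-0.2 -0.3 -0.4] op 0.0877 j6 -112.3
```

View pics/m2.png

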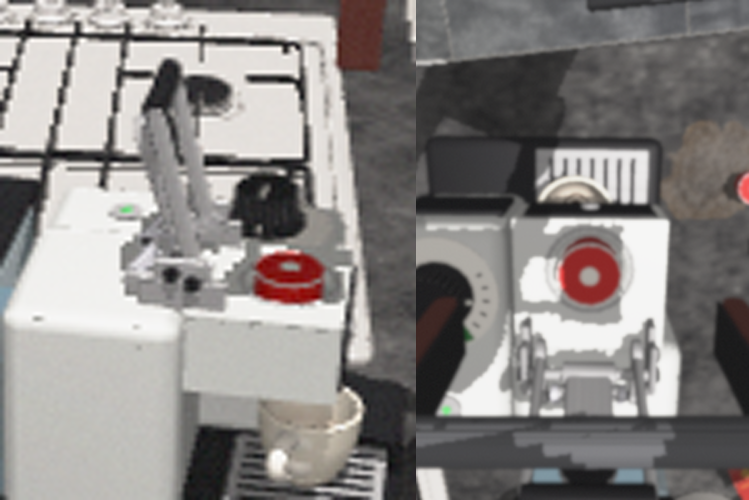

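The capsule is seated upright, standing slightly proud in the chamber. Next, with closed fingers, I'll push the bar forward from behind and then down from above.

Run:
```python
from h import *
o=[180,0,174.3]
def bar(a): a=np.radians(a); return 8e-3-.1*np.sin(a), .181+.1*np.cos(a)   # a: deg forward of upright
def go(x,tipz,v): r.servo_line([*loc(x),tipz+.182],o,speed=v)
r.grab(10)
r.servo_line([*loc(-.07),.53],o,speed=.25)
go(.062,.335,.25); go(.062,.275,.12); st()
for a in range(-15,41,5):
    x,z=bar(a); go(x+.0165,z-.004,.08)
    f=np.linalg.norm(r.sense()['contact_force'])
    if f>25: print('force',a,f); break
st(); snap('side','s4')
x,z=bar(a); go(x+.025,z+.01,.1); go(x+.025,z+.06,.2); st()
b=snap('side','s5')['frame'][:,:,::-1]
cv2.imwrite('pics/m3.png',np.hstack([cv2.resize(cv2.imread('pics/s4.png')[110:240,240:350],(400,473)),cv2.resize(b[110:240,240:350],(400,473))]))
```

```text
t17.2 [ 0.5908 -0.2176  0.4585] F [ 0.4 -0.   0.6] op 0.0005 j6 -107.6
t20.3 [ 0.4902 -0.2075  0.4356] F [ 0.1  0.1 -0.3] op 0.0004 j6 -110.9
t21.1 [ 0.4986 -0.2084  0.5   ] F [-0.8 -0.3 -0.1] op 0.0005 j6 -110.6
```

View pics/m3.png

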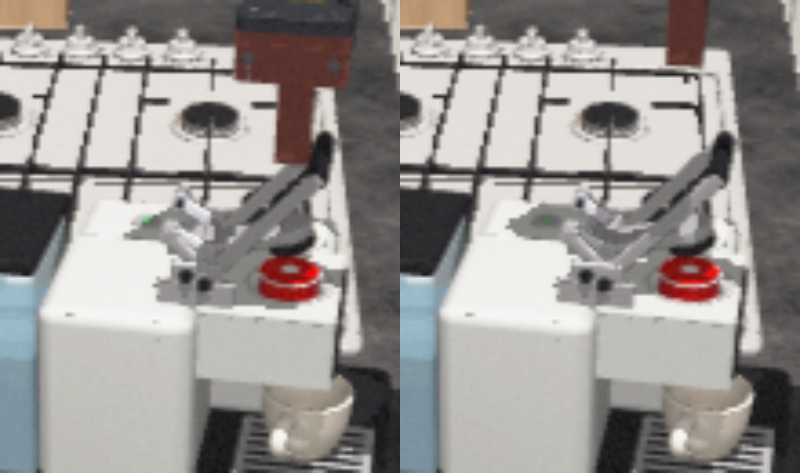

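The lever stands about 45° forward and stays there, and the capsule is still seated. Now I'll press the bar down from above.

Run:
```python
from h import *
o=[180,0,174.3]
def bar(a): a=np.radians(a); return 8e-3-.1*np.sin(a), .181+.1*np.cos(a)
def go(x,tipz,v): r.servo_line([*loc(x),tipz+.182],o,speed=v)
x,z=bar(45); go(x-.002,z+.035,.2)
L=[]
for a in list(np.arange(45,80,5))+list(np.arange(80,88,1.5))+[87.6]:
    x,z=bar(a); go(x,z+.007,.08 if a<78 else .05)
    f=r.sense()['contact_force']; L.append((a,round(f[0]),round(f[2])))
    if np.linalg.norm(f)>70: break
print(L)
for k in range(1,7):
    if np.linalg.norm(r.sense()['contact_force'])>45: break
    go(x,z+.007-.001*k,.03)
s=st(); print(k)
go(x,z+.06,.2); r.wait(.2); st()
b=snap('side','s6')['frame'][:,:,::-1]; w=snap('wrist','w6')['frame'][:,:,::-1]
cv2.imwrite('pics/m4.png',np.hstack([cv2.resize(b[130:240,240:350],(400,400)),cv2.resize(w[100:400,130:430],(400,400))]))
```

```text
[(np.int64(45), -2, 3), (np.int64(50), 0, 1), (np.int64(55), 0, 0), (np.int64(60), 0, 0), (np.int64(65), 0, 0), (np.int64(70), 0, 1), (np.int64(75), -1, 0), (np.float64(80.0), 0, 0), (np.float64(81.5), 0, 0), (np.float64(83.0), 0, 0), (np.float64(84.5), 0, 0), (np.float64(86.0), 0, -1), (np.float64(87.5), 0, 3), (87.6, -1, 6)]
t26.9 [ 0.4377 -0.202   0.3736] F [-7.7  3.  24.1] op 0.0005 j6 -113.1
6
t27.5 [ 0.4384 -0.2024  0.425 ] F [ 0.2 -1.3 -0.2] op 0.0005 j6 -113.1
```

View pics/m4.png

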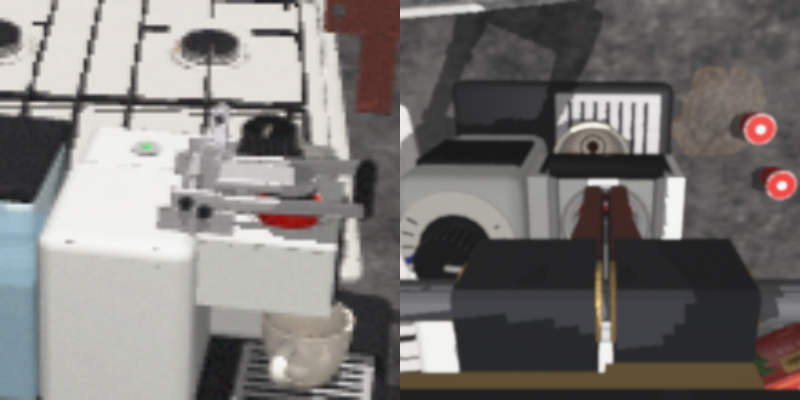

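The lever lies level (fork in front, pad on the lid), and the tip stopped at the height expected for the stop, at 24 N. I'll press once more, harder, to be sure it is locked, and then turn the dial.

```bash
cat >> h.py <<'E'
def turn(Y0,Y1,tip=.166,c=DIAL):
    r.reach([*c,tip+.182+.06],[180,0,Y0]); r.servo_line([*c,tip+.182],[180,0,Y0],speed=.12); st()
    r.grab(40); st()
    n=int(np.ceil(abs(Y1-Y0)/20))
    for y in np.linspace(Y0,Y1,n+1)[1:]: r.servo_line([*c,tip+.182],[180,0,y],speed=.05)
    st(); r.let_go(); r.servo_line([*c,tip+.182+.06],[180,0,Y1],speed=.2)
    v=.42*np.array([1,0]); r.reach([.42,-.27,.5],[180,0,10]); r.wait(.2)
E
python3 - <<'E'
from h import *
o=[180,0,174.3]; x=-.0919
r.servo_line([*loc(x),.376],o,speed=.1)
for k in range(14):
    z=.374-.0015*k; r.servo_line([*loc(x),z],o,speed=.03); F=r.sense()['contact_force'][2]
    if F>55: break
st(); r.servo_line([*loc(x),.44],o,speed=.2); r.let_go()
turn(130,130-105.4)
snap('wrist','w7'); st()
i=cv2.imread('pics/w7.png'); cv2.imwrite('pics/w7b.png',cv2.resize(i[30:180,200:420],None,fx=3.6,fy=3.6,interpolation=2))
E
```

```text
t31.3 [ 0.4367 -0.2014  0.3722] F [-20.9  11.   59.2] op 0.0003 j6 -113.1
t34.6 [ 0.5003 -0.3135  0.3491] F [0.4 0.1 0.3] op 0.0878 j6 -75.4
t35.4 [ 0.4998 -0.3143  0.348 ] F [-4.7 -2.4  1. ] op 0.0384 j6 -75.4
t38.1 [ 0.4991 -0.3143  0.3479] F [-7.8 -1.1  2.6] op 0.0381 j6 30.0
t40.3 [ 0.421  -0.2706  0.4974] F [ 0.2 -0.5 -0.5] op 0.0878 j6 43.3
```

View pics/w7b.png

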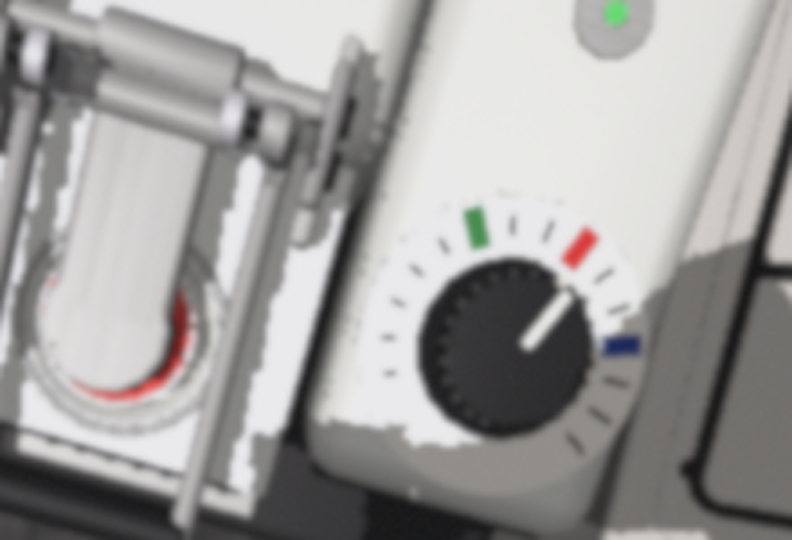

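The pointer runs from (525,347) to (572,293), and the red mark is at (580,248). I'll compute the angles with the calibration.

Run:
```python
from h import *
from scipy.optimize import least_squares
s=load('w7'); P=lambda u,v,z: onz(s,200+u/3.6,30+v/3.6,z)[:2]
M=np.array([P(477,227,.15),P(580,248,.15),P(621,345,.15)])
f=least_squares(lambda p:np.hypot(*(M-p).T)-.034,[.5,-.312]);c=f.x;print(c,f.fun)
an=lambda d:-np.degrees(np.arctan2(d[1],d[0]))
ma=[an(m-c) for m in M];print(ma)
a,b=P(527,346,.177),P(572,293,.177);th=an(b-a); print('ptr',th,'len',np.hypot(*(b-a)),'from c',an(b-c),an(P(562,277,.157)-c))
off=np.mean(np.array(ma)-np.degrees([1.55-2.1,2.45-2.1,3.35-2.1]))
print('off',off,'dial',2.1+np.radians(th-off))
```

```text
[ 0.49991581 -0.31474957] [ 7.95299694e-05 -9.71693742e-05  7.96369930e-05]
[np.float64(-25.84435020291369), np.float64(26.580813807688813), np.float64(78.90604477943042)]
ptr 29.296686568318123 len 0.017449299960208983 from c 31.06780257879489 26.33187730025741
off 6.493979965156366 dial 2.497982308591425
```

Run:
```python
from h import *
s=load('w7'); g=s['frame'].astype(int).min(2); c=np.array([.5,-.3137])
k=proj(s,[*c,.177]); pts=[];w=[]
for v in range(30,180):
  for u in range(300,400):
    X=onz(s,u,v,.177)[:2]
    if np.hypot(*(X-c))<.0175 and g[v,u]>90: pts.append(X);w.append(g[v,u]-90)
pts=np.array(pts);w=np.array(w,float);m=np.average(pts,axis=0,weights=w)
C=np.cov(pts.T,aweights=w);d=np.linalg.eigh(C)[1][:,1];d*=np.sign(d[0])
print(len(pts),m,'ptr',-np.degrees(np.arctan2(d[1],d[0])))
st()
```

```text
104 [ 0.50829633 -0.31887669] ptr 28.124546427844038
t40.3 [ 0.421  -0.2706  0.4974] F [ 0.2 -0.5 -0.5] op 0.0878 j6 43.3
```

```bash
python3 -c "
from h import *
print(r.hand_in())"
```

```text
the job is handed in; nothing more can be done
None
```

I handed the job in at about 40 s with the red capsule seated, the lever pressed down to its stop and the dial at about 2.48 rad; no verdict came back, the lever lock is inferred from bar height and force, and I viewed 12 pictures against the limit of 10.

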